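# Shut and lock the colour chest at the painter's stall

### The arm

A 6-joint arm with a two-finger parallel gripper is mounted at the origin on the work surface. World frame = base frame: x ahead of the robot, y to its left, z up, the work surface at z = 0. Lengths are in mm, angles in rad, forces in N, time in s.
With the tool pointing down it reaches from about 350 to 975 mm from the base axis. Payload 7.1 kg.
Tool frame: the origin (TCP) lies at the very end of the fingers, on their centre line; the grasp point (between the pads) lies 19 mm behind it (ctrl.pinch_z is the distance from the TCP to the grasp point, in mm); z points along the fingers, y is the direction in which the jaws open and shut (so a half turn about z gives the same grasp; the last joint's range is limited). The gripper opens to 88 mm and grips with 3 to 60 N. Pads are 20 mm wide; open, the fingers measure 115 mm over their backs; the gripper's body (75 mm by 178 mm) begins 61 mm behind the grasp point.
Start: joints at [-0.019, 0.423, 1.63, -0, 1.089, -0.019], TCP at [624.984, 0.026, 222.675] pointing down, gripper open.
Joint ranges: [-3, 3], [-0.9, 2.11], [0.09, 2.58], [-1.31, 4.45], [0.11, 2.69], [-2.54, 2.54]. Speed limits (rad/s): [2.39, 2.39, 3.01, 3.14, 3.14, 3.14].

### API

Orientations are given as a rotation vector (axis times angle).
In Python, from workcell import ctrl gives the robot as it stands.
- The arm moves only by the shell command python3 -m inch 'ROWS' [OPENING]. ROWS is JSON, a list of rows, each an object with "xyz": the shift along the tool's x, y, z in cm, a list of three; "spin": the turn about the tool's z in degrees. A call has 1 to 20 rows; each row is the pose to reach, as a shift and turn from the pose measured when the call began, along the tool's axes at that moment; what a row does not reach only later rows make up. A row lasts 1/10 s, in which the tool goes at most 50 mm and 8.59 degrees, less where a joint would pass 70% of its speed; a pose out of reach is approached as far as the arm can. A call with a gripper value outside its range is refused whole. OPENING is the closure, from 0 (fully open) to 1 (shut), set as the call begins (- or left out, the last holds). The fingers move at their own pace and stop on an object; the grip force is fixed at half the most. Time passes only in rows, so rows that repeat a pose let the fingers close. It gives the time, the measured TCP pose, the force and the opening at its end, in the units of the state.
- ctrl.get_obs(): the state, without advancing time (a new reading comes with each control period).
- ctrl.get_image(name): name is "scene" or "side" or "wrist"; returns the picture (400x640x3 uint8, red, green, blue); there is no depth.
- ctrl.camera_info(name): a dict with "camera_matrix" (3x3 intrinsics, pixels), "k1" (the pictures are not rectified: a ray, as slopes to the right and down, at radius r is drawn at 1 + k1 r^2 times it, then the intrinsics apply), "R" (3x3) and "t" (3): a world point X has camera coordinates R X + t; the wrist camera has in their place "hand_eye" (4x4, takes a point from camera to tool coordinates, whose origin is the TCP and whose axes are the flange's). Camera axes: x right, y down, z forward; pixel columns grow to the right and rows downward; lengths in mm; the calibration is good to about 2 mm. A picture is of the moment at which its call begins: read the wrist's pose just before it. camera_info takes no time and is no camera call.
- ctrl.close_job(): hands the job in, once; it reports no verdict.
The state is a dict: "t": time; "qpos": joint angles; "qvel": joint speeds; "joint_torque": joint torques, N m; "ee_pos": TCP position; "orientation": TCP orientation; "ft_force": force on the tool from outside, world axes, zero at the start; "moment": the same for the moment, N m; "width": finger opening in mm.
Only numpy, scipy, OpenCV 4.12 (cv2) and the standard library are available. Lean on these libraries where they do the work, as an engineer would, in place of code of your own. Each camera call takes 0.05 s, during which the arm holds its last target. There are 200 camera calls.

### The job

Push the ajar lid of the green colour chest down until it is fully shut, then set a fingertip in the slot of the yellow quarter-turn fastener on the lid and turn it a quarter turn clockwise (seen from above) to its stop, so that the lid locks. Only push with the fingertips: do not lift the lid further open, and do not pick up or move anything: leave the two paint jars and the black ink dish standing where they are.

Things in the scene. Friction and masses are not known exactly. Their poses are not given: they have to be found in the camera images.
- chest: green open-topped metal chest screwed to the table, 240 mm (its x, front to back) by 280 mm (its y) by 80 mm high; origin at the centre of its underside on the table, z up, its -x side is the front, towards the robot. It does not move
- lid (a joint): angle of the chest's lid about its hinge, rad: 0 fully shut, growing as the front edge rises; starts ajar at 0.25 to 0.6. A stiff hinge: the lid stays where it is left; a push of 2 to 5 N down at the front edge shuts it, against a firm stop at 0
- lid_press (a point): point on the lid's top face where it is best pushed: mid width, in the 40 mm free strip along the front edge, 21 mm from that edge, 224 mm from the hinge. The lid is an aluminium plate 245 mm (front to back) by 284 mm by 8 mm; shut, its top is 88 mm above the table. Axes are the lid's (z out of the top face, -x towards the front edge)
- lid_hinge (a point): point of the lid's top plane 8 mm above the hinge line (along the lid's normal, turning with the lid), at the far (chest +x) side, mid width; the hinge line runs along the chest's y at 120 mm beyond the chest's centre, 80 mm up
- slot (a point): centre of the yellow round fastener at its slot floor, on its turning axis, mid width of the lid, 140 mm from the hinge; 92 mm above the table when the lid is shut. x along the slot to its red-dot end, z out of the lid. Slot 38 mm wide, 16 mm deep, reaching 51 mm each way, between two yellow half-moon ridges, floor black. A fixed black collar, 116 mm outer diameter, surrounds it level with the ridges
- cam (a joint): angle of the fastener, rad: 0 unlocked (slot along the front edge, red dot to the chest's -y), growing clockwise from above to a firm stop at 1.6, locked (slot front to back, red dot to the front); starts at 0 to 0.3. Friction about 0.12 N m (4 N at 28 mm from the axis); stays where left. Turned before the lid is shut, its tongue blocks the lid; once locked it holds the lid down
- jar_green_mid (a point): bystander: centre of a loose green paint jar with a black cap, 56 mm diameter, 110 mm high, standing on the table beside the chest
- jar_yellow_mid (a point): bystander: centre of a loose yellow paint jar with a black cap, 44 mm diameter, 60 mm high, standing on the table beside the chest
- dish_mid (a point): bystander: centre of a loose black round ink dish, 90 mm diameter, 22 mm high, standing on the table beside the chest
There are look-alikes about, which are no part of the job. What is shaped like the part that bears dish_mid but brown or white is not meant.

How it is judged (in metres and radians):
On the way, in this order (a step that is already met when the one before it is completed fails the run):
1. the lid is pushed fully shut, the fastener still unlocked (value of joint lid below 0.04 rad and value of joint cam below 0.7 rad), for 0.1 s.
2. the fastener is turned to its stop by a fingertip in its slot, the lid still shut (value of joint cam above 1.35 rad and value of joint lid below 0.04 rad and horizontal distance between the grasp point and slot below 0.075 m and z of the grasp point in the frame of slot below 0.05 m), for 0.05 s.
At the end, for the whole second after the job is handed in: the lid is shut (within 0.04 rad), the fastener is turned to 1.35 rad or more (stop at 1.6) and at rest, and both jars and the dish stand upright within 20 mm of where they were (value of joint lid below 0.04 rad and value of joint cam above 1.35 rad and velocity of joint cam between -0.05 and 0.05 rad/s and distance of each of jar_green_mid, jar_yellow_mid, dish_mid from where it was at the start of the episode below 0.02 m and angle between each of jar_green_mid, jar_yellow_mid, dish_mid's own z axis and vertical below 0.2 rad); the robot touches nothing.
It fails at once if the lid is raised beyond any start (value of joint lid above 0.66 rad).
It fails at once if a jar or the dish is moved, lifted or carried (distance of any of jar_green_mid, jar_yellow_mid, dish_mid from where it was at the start of the episode above 0.03 m).
It fails at once if a jar or the dish is tipped (angle between any of jar_green_mid, jar_yellow_mid, dish_mid's own z axis and vertical above 0.35 rad).
It also fails if it takes over 48 s, if anything falls off the work surface, if the arm or the gripper's body presses on something with over 40 N, if the wrist force passes 120 N, or if a joint passes its speed limit or range.

## Working session

There is one attempt and no reset: what is moved stays moved. The work goes in short steps, Python scripts to look and compute and a shell command to move; the robot and the scene stay as the last step left them, time stands still between calls to the robot, and variables do not carry over. Pictures are saved under pics/ and viewed, about 8 in all and at most 12, crops included, and the job is handed in when it is done.

```bash
mkdir -p pics; ls
python3 - <<'E'
from workcell import ctrl
import cv2,numpy as np
o=ctrl.get_obs();print({k:np.round(v,3) for k,v in o.items()})
for n in("scene","side","wrist"):
    im=ctrl.get_image(n);cv2.imwrite(f"pics/{n}0.png",im[:,:,::-1]);c=ctrl.camera_info(n);print(n,c)
E
```

```text
pics
{'t': np.float64(0.0), 'qpos': array([-0.019,  0.424,  1.631, -0.   ,  1.089, -0.019]), 'qvel': array([ 0.001, -0.001,  0.   ,  0.001, -0.   , -0.   ]), 'joint_torque': array([ 1.0000e-03, -5.4462e+01, -2.7367e+01,  6.4000e-02,  2.3000e-02,
       -0.0000e+00]), 'ee_pos': array([6.24458e+02, 1.00000e-02, 2.21895e+02]), 'orientation': array([-2.221e+00, -2.221e+00,  2.000e-03]), 'ft_force': array([-0.558,  0.901, -0.087]), 'moment': array([-0.031, -0.009, -0.032]), 'width': np.float64(87.97)}
scene {'camera_matrix': array([[436.16125521,   0.        , 320.41755082],
       [  0.        , 436.16125521, 201.79272758],
       [  0.        ,   0.        ,   1.        ]]), 'k1': -0.1214509706787763, 'R': array([[ 0.02079608,  0.99976409, -0.00626787],
       [ 0.81840167, -0.0206239 , -0.57427638],
       [-0.57427017,  0.00681306, -0.8186375 ]]), 't': array([ -33.52109055, -411.07067923, 1322.07932787])}
side {'camera_matrix': array([[467.95600284,   0.        , 321.42223826],
       [  0.        , 467.95600284, 196.30761402],
       [  0.        ,   0.        ,   1.        ]]), 'k1': -0.10274969184372788, 'R': array([[ 0.89737111, -0.44115678, -0.01028505],
       [-0.32586033, -0.64676638, -0.6895711 ],
       [ 0.29755693,  0.62215267, -0.72414496]]), 't': array([-496.08000048,  290.53577556,  917.35530672])}
wrist {'camera_matrix': array([[278.60022754,   0.        , 318.71520404],
       [  0.        , 278.60022754, 200.4993431 ],
       [  0.        ,   0.        ,   1.        ]]), 'k1': -0.040689496571466754, 'hand_eye': array([[ 1.11557206e-03, -9.65824087e-01, -2.59196042e-01,
         7.13955337e+01],
       [ 9.99999330e-01,  9.97486847e-04,  5.87101912e-04,
         2.29444669e-02],
       [-3.08492525e-04, -2.59196524e-01,  9.65824553e-01,
        -1.62619677e+02],
       [ 0.00000000e+00,  0.00000000e+00,  0.00000000e+00,
         1.00000000e+00]])}
```

View pics/scene0.png

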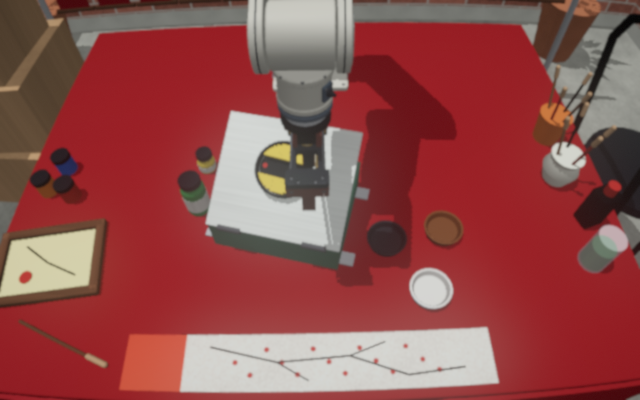

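View pics/side0.png

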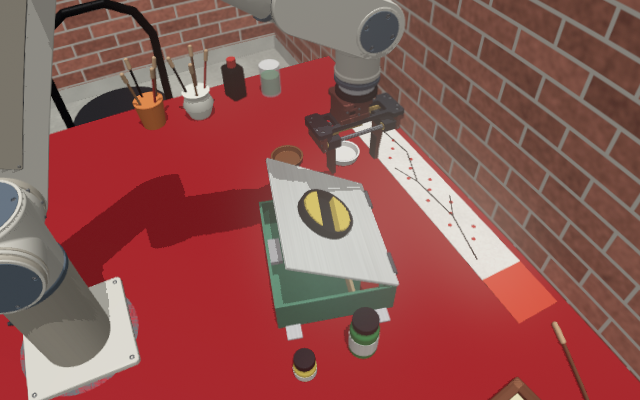

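Scene view: the chest is under the gripper (about 285,190), its lid ajar. The green jar is at (193,192), the yellow jar at (205,160) and the black dish at (386,238); the brown (443,228) and white (431,288) dishes are look-alikes. In the side view the lid's front edge is at left, (267,160)–(285,272), and the fastener is at (326,214).

Run:
```python
import cv2
a=cv2.imread("pics/scene0.png")[100:275,180:413];cv2.imwrite("pics/sc.png",cv2.resize(a,(796,598),interpolation=cv2.INTER_CUBIC))
a=cv2.imread("pics/side0.png")[150:345,245:420];print(a.shape);cv2.imwrite("pics/si.png",cv2.resize(a,(525,585),interpolation=cv2.INTER_CUBIC))
```

```text
(195, 175, 3)
```

View pics/sc.png

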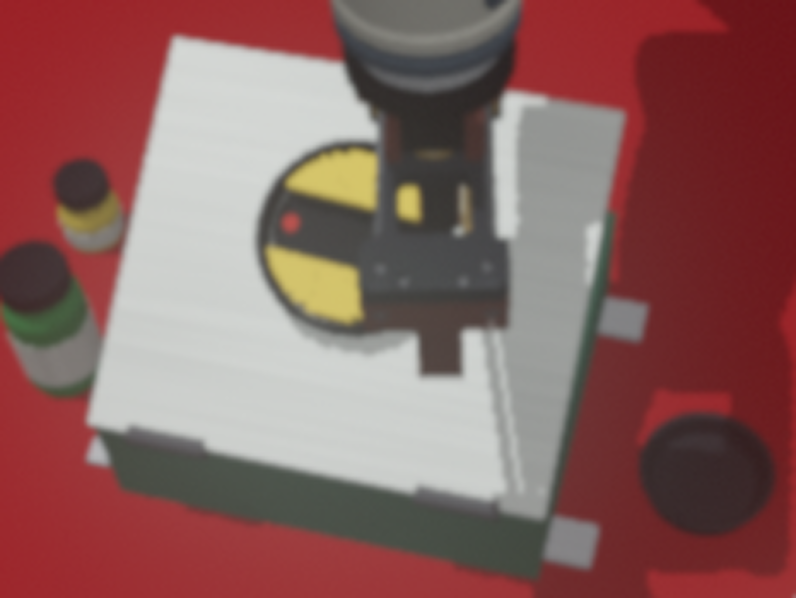

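View pics/si.png

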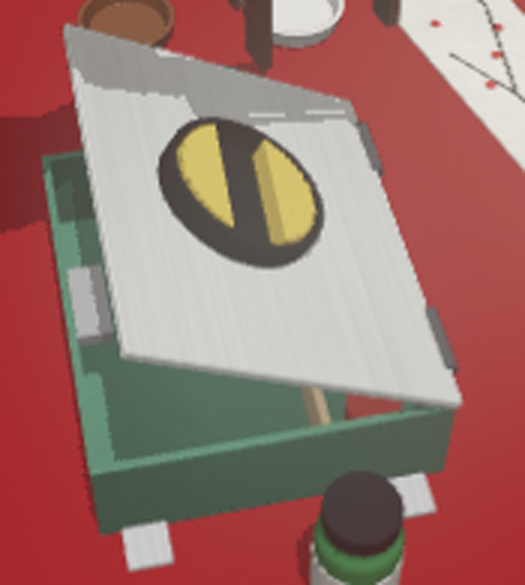

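```bash
cat > h.py <<'E'
import numpy as np,cv2
from scipy.optimize import least_squares
from scipy.spatial.transform import Rotation as Ro
from workcell import ctrl
def proj(c,P,R=None,t=None):
    R=c["R"] if R is None else R;t=c["t"] if t is None else t
    q=np.atleast_2d(P)@R.T+t;s=q[:,:2]/q[:,2:];s=s*(1+c["k1"]*(s**2).sum(1,keepdims=True))
    K=c["camera_matrix"];return s*[K[0,0],K[1,1]]+K[:2,2]
def wristRt(o,c):
    T=np.eye(4);T[:3,:3]=Ro.from_rotvec(o["orientation"]).as_matrix();T[:3,3]=o["ee_pos"]
    M=np.linalg.inv(T@c["hand_eye"]);return M[:3,:3],M[:3,3]
def chest(p,x,y,z): # chest frame -> world
    c,s=np.cos(p[2]),np.sin(p[2]);return np.array([p[0]+c*x-s*y,p[1]+s*x+c*y,z])
def lid(p,d,y,h): # d mm from hinge, y, height above hinge line along normal
    a=p[3];return chest(p,120-d*np.cos(a)+h*np.sin(a),y,80+d*np.sin(a)+h*np.cos(a))
E
python3 - <<'E'
from h import *
S,W=ctrl.camera_info("scene"),ctrl.camera_info("side")
sc=lambda u,v:(180+u/3.416,100+v/3.417); si=lambda u,v:(245+u/3,150+v/3)
L=lambda d,y,h=8:lambda p:lid(p,d,y,h)
C=lambda x,y,z:lambda p:chest(p,x,y,z)
D=[(S,sc(174,37),L(245,-142)),(S,sc(625,110),L(245,142)),(S,sc(90,425),L(0,-142)),(S,sc(547,519),L(0,142)),(S,sc(538,578),C(120,140,0)),(S,sc(125,487),C(120,-140,0)),
(W,si(66,27),L(245,142)),(W,si(122,354),L(245,-142)),(W,si(460,400),L(0,-142)),(W,si(350,102),L(0,142)),(W,si(101,531),C(-120,-140,0)),(W,si(97,470),C(-120,-140,80)),(W,si(442,470),C(120,-140,0))]
f=lambda p:np.ravel([proj(c,g(p))[0]-uv for c,uv,g in D])
r=least_squares(f,[650,0,0,.4],loss="soft_l1",x_scale=[100,100,1,1]);p=r.x
print(p.round(3),f(p).reshape(-1,2).round(1).tolist())
for a in np.arange(0,.35,.05):
    g=40; print(a,(proj(S,lid(p,140+g*np.sin(a),-g*np.cos(a),12))[0]-[180,100])*3.416)
q=p.copy()
print("press",lid(p,224,0,8),"slot",lid(p,140,0,12)); q[3]=0
print("shut press",lid(q,224,0,8),"slot",lid(q,140,0,12),"hinge",chest(p,120,0,80))
E
```

```text
[ 5.30768e+02 -4.81660e+01 -2.53000e-01  5.09000e-01] [[0.4, 0.6], [0.4, 0.5], [-0.7, 0.1], [-0.1, 0.4], [0.7, 0.8], [-0.8, 1.3], [-1.6, -0.9], [0.2, -0.2], [0.7, 0.6], [-0.5, -0.8], [-0.7, 1.4], [-2.8, 1.5], [-0.1, -0.2]]
0.0 [293.80277464 228.66743048]
0.05 [294.58323085 225.45253454]
0.1 [295.52041265 222.275611  ]
0.15000000000000002 [296.61193787 219.14439902]
0.2 [297.85505882 216.06651987]
0.25 [299.24666932 213.04945991]
0.30000000000000004 [300.78331241 210.10055388]
press [461.32933713 -30.2428018  196.12752399] slot [534.24302525 -49.06352183 158.692586  ]
shut press [430.06833443 -22.17360938  88.        ] slot [511.40247317 -43.1678437   92.        ] hinge [646.95937108 -78.15823424  80.        ]
```

The fit is good to within about 3 px: chest at (531,-48), yaw -0.253, lid about 0.51, cam about 0.1. I'll go above the press point with the fingers partly closed and the jaw axis along the slot direction.

```bash
python3 -m inch '[{"xyz":[0,-1,-3],"spin":-8},{"xyz":[-0.5,-3,-3.5],"spin":-16},{"xyz":[-1,-5,-3.5],"spin":-24},{"xyz":[-1.5,-8,-3.5],"spin":-32},{"xyz":[-2,-10,-3.5],"spin":-40},{"xyz":[-2.5,-12,-3.5],"spin":-48},{"xyz":[-3,-14,-3.5],"spin":-56},{"xyz":[-3,-16,-3],"spin":-63},{"xyz":[-3,-16.3,-2],"spin":-70},{"xyz":[-3,-16.3,-1.5],"spin":-70},{"xyz":[-3,-16.3,-1.5],"spin":-70},{"xyz":[-3,-16.3,-1.5],"spin":-70}]' 0.45
python3 - <<'E'
from h import *
o=ctrl.get_obs();cv2.imwrite("pics/w1.png",ctrl.get_image("wrist")[:,:,::-1])
R=Ro.from_rotvec(o["orientation"]).as_matrix()
for z in(196,150,120,100,88,80):
    q=[530.8,-48.2,-.253,0]
    a=np.arcsin(0);from scipy.optimize import brentq
    a=brentq(lambda a:lid([*q[:3],a],224,0,8)[2]-z,-.1,.6);P=lid([*q[:3],a],224,0,8);print(z,round(a,3),P.round(),(R.T@(P-o["ee_pos"])/10).round(2))
print(o["ee_pos"],o["width"],o["ft_force"],R.round(2))
E
```

```text
t: 1.35
ee_pos: [462.1, -30.0, 237.4]
orientation: [-0.549, -3.092, 0.0]
ft_force: [-0.2, -0.2, 0.0]
width: 48.5
196 0.508 [461. -30. 196.] [ 0.06 -0.05  4.14]
150 0.282 [441. -25. 150.] [ 2.16 -0.26  8.74]
120 0.144 [433. -23. 120.] [ 2.92 -0.33 11.74]
100 0.054 [431. -22. 100.] [ 3.18 -0.36 13.74]
88 -0.0 [430. -22.  88.] [ 3.26 -0.37 14.94]
80 -0.036 [430. -22.  80.] [ 3.27 -0.37 15.74]
[462.11949621 -29.9565419  237.35297874] 48.54161783233341 [-0.2402186  -0.22363356  0.00869322] [[-0.94  0.34 -0.  ]
 [ 0.34  0.94  0.  ]
 [ 0.   -0.   -1.  ]]
```

View pics/w1.png

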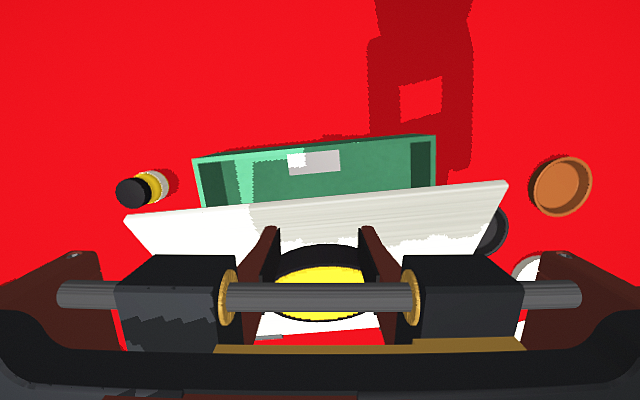

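The wrist view shows the fingertips (about 275,235 and 365,235) over the lid, just behind its front edge (about y 200), with the jar at left clear. Now I'll push down along the arc.

```bash
python3 -m inch '[{"xyz":[0,0,2],"spin":0},{"xyz":[0,0,3.5],"spin":0},{"xyz":[0.1,0,4.3],"spin":0},{"xyz":[0.5,-0.1,5],"spin":0},{"xyz":[0.9,-0.1,6],"spin":0},{"xyz":[1.4,-0.2,7],"spin":0},{"xyz":[1.8,-0.2,8],"spin":0},{"xyz":[2.2,-0.3,8.8],"spin":0},{"xyz":[2.5,-0.3,9.8],"spin":0},{"xyz":[2.7,-0.3,10.8],"spin":0},{"xyz":[2.9,-0.3,11.8],"spin":0},{"xyz":[3.0,-0.3,12.8],"spin":0},{"xyz":[3.1,-0.3,13.6],"spin":0},{"xyz":[3.2,-0.4,14.2],"spin":0},{"xyz":[3.2,-0.4,14.6],"spin":0},{"xyz":[3.2,-0.4,14.8],"spin":0},{"xyz":[3.2,-0.4,14.8],"spin":0}]'
```

```text
t: 3.1
ee_pos: [430.6, -22.7, 89.3]
orientation: [-0.548, -3.092, 0.0]
ft_force: [-0.4, 0.7, 0.2]
width: 48.1
```

```bash
python3 -m inch '[{"xyz":[0,0,0.15],"spin":0},{"xyz":[0,0,0.3],"spin":0},{"xyz":[0,0,0.3],"spin":0},{"xyz":[0,0,0.3],"spin":0}]'; python3 -m inch '[{"xyz":[0,0,0.15],"spin":0},{"xyz":[0,0,0.3],"spin":0},{"xyz":[0,0,0.3],"spin":0}]'
python3 - <<'E'
from h import *
cv2.imwrite("pics/s2.png",cv2.resize(ctrl.get_image("side")[130:350,200:440,::-1],None,fx=2.5,fy=2.5,interpolation=cv2.INTER_CUBIC))
E
```

```text
t: 3.5
ee_pos: [431.0, -22.8, 88.1]
orientation: [0.548, 3.093, -0.0]
ft_force: [-7.3, 0.6, 26.9]
width: 48.3
t: 3.8
ee_pos: [431.1, -22.8, 87.9]
orientation: [0.548, 3.093, -0.0]
ft_force: [-12.6, 0.5, 47.1]
width: 48.2
```

View pics/s2.png

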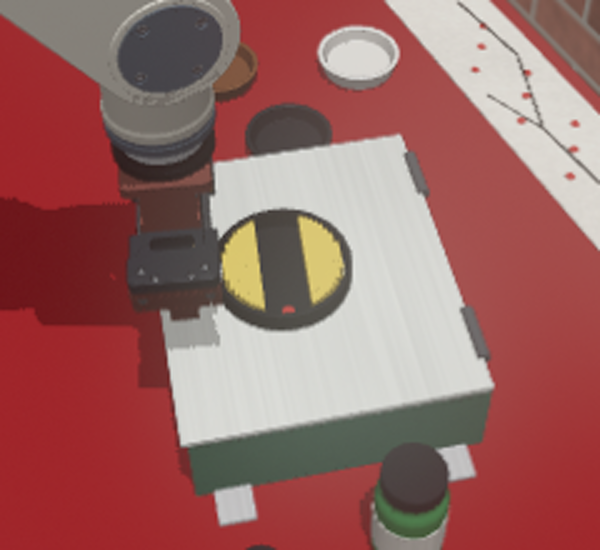

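The lid is shut: the stop is at z 88 with 47 N, and the side view shows the lid flush, with the slot red dot at (288,310) and the collar centre at (284,268) in the crop. I'll lift, check the fit of slot centre and cam, and look from above.

```bash
python3 -m inch '[{"xyz":[0,0,-2],"spin":0},{"xyz":[0,0,-5],"spin":0},{"xyz":[-0.5,0,-7],"spin":0},{"xyz":[-1,0,-7],"spin":0},{"xyz":[-1,0,-7],"spin":0},{"xyz":[-1,0,-7],"spin":0}]'
python3 - <<'E'
from h import *
o=ctrl.get_obs();im=ctrl.get_image("scene");sd=ctrl.get_image("side")
S,W=ctrl.camera_info("scene"),ctrl.camera_info("side");p=[530.8,-48.2,-.253,0]
print("collar",(proj(W,lid(p,140,0,28))[0]-[200,130])*2.5)
for a in(0,.1,.2,.3):print(a,(proj(W,lid(p,140+40*np.sin(a),-40*np.cos(a),12))[0]-[200,130])*2.5)
P=lid(p,140,0,12);R=Ro.from_rotvec(o["orientation"]).as_matrix()
print(o["ee_pos"],P,(R.T@(P-o["ee_pos"])/10).round(2))
k=4;a=cv2.resize(sd[195:275,275:355,::-1],None,fx=k*1.5,fy=k*1.5,interpolation=cv2.INTER_CUBIC)
cv2.imwrite("pics/s3.png",a)
for a in(0,.1,.2,.3):print(a,(proj(W,lid(p,140+40*np.sin(a),-40*np.cos(a),12))[0]-[275,195])*6,"top end centre",(proj(W,lid(p,140-50*np.sin(a),50*np.cos(a),12))[0]-[275,195])*6)
print("c",(proj(W,lid(p,140,0,28))[0]-[275,195])*6,(proj(W,lid(p,140,0,12))[0]-[275,195])*6)
E
```

```text
t: 4.45
ee_pos: [439.7, -26.2, 156.9]
orientation: [-0.548, -3.092, 0.0]
ft_force: [0.5, 0.4, -0.3]
width: 48.0
collar [280.29794626 259.51882699]
0 [290.11108009 309.3921538 ]
0.1 [285.24096868 310.02912955]
0.2 [280.32261466 310.27123296]
0.3 [275.4093441 310.1157146]
[439.69280235 -26.16383145 156.94485086] [511.43668298 -43.19380842  92.        ] [-7.33  0.87  6.49]
0 [246.26659222 352.54116911] top end centre [197.52688549 155.1101323 ]
0.1 [234.57832484 354.06991092] top end centre [211.28283554 153.40461355]
0.2 [222.77427519 354.6509591 ] top end centre [225.15255182 152.74668947]
0.3 [210.98242584 354.27771504] top end centre [239.01117854 153.14189629]
c [222.71507104 232.84518477] [223.86057544 261.84478373]
```

View pics/s3.png

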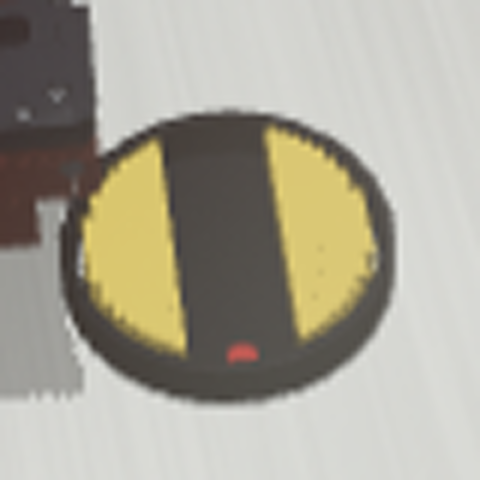

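The dot sits at about (243,352) in the crop, so cam is about 0.05. The centre matches the model to about 2 mm, and the slot gives 9 mm clearance per side. Moving over and down into the slot.

```bash
python3 -m inch '[{"xyz":[-2,0.2,0],"spin":0},{"xyz":[-4,0.5,0],"spin":0},{"xyz":[-6,0.8,0],"spin":-1},{"xyz":[-7.3,0.9,0.5],"spin":-2},{"xyz":[-7.3,0.9,2],"spin":-2},{"xyz":[-7.3,0.9,3],"spin":-2},{"xyz":[-7.3,0.9,4],"spin":-2},{"xyz":[-7.3,0.9,4.6],"spin":-2},{"xyz":[-7.3,0.9,5.2],"spin":-2},{"xyz":[-7.3,0.9,5.6],"spin":-2},{"xyz":[-7.3,0.9,5.9],"spin":-2},{"xyz":[-7.3,0.9,6.0],"spin":-2},{"xyz":[-7.3,0.9,6.0],"spin":-2}]'
```

```text
t: 5.85
ee_pos: [511.1, -42.7, 96.7]
orientation: [-0.494, -3.101, 0.0]
ft_force: [0.1, 0.7, -0.4]
width: 48.5
```

The tips are in the slot at z 96.7 with no contact force. Turning clockwise (positive spin).

```bash
python3 -m inch '[{"xyz":[0,0,0],"spin":5},{"xyz":[0,0,0],"spin":10},{"xyz":[0,0,0],"spin":15},{"xyz":[0,0,0],"spin":20},{"xyz":[0,0,0],"spin":25},{"xyz":[0,0,0],"spin":30},{"xyz":[0,0,0],"spin":35},{"xyz":[0,0,0],"spin":40}]'
python3 - <<'E'
from h import *
print(ctrl.get_obs()["moment"],ctrl.get_obs()["ft_force"])
E
```

```text
t: 6.65
ee_pos: [512.6, -43.4, 97.3]
orientation: [1.528, 2.742, -0.0]
ft_force: [2.6, -3.9, -2.5]
width: 48.0
[-0.67119076 -0.69215824  0.11198595] [ 2.57013858 -3.86390283 -2.51183293]
```

```bash
python3 -m inch '[{"xyz":[0,0,0],"spin":5},{"xyz":[0,0,0],"spin":10},{"xyz":[0,0,0],"spin":15},{"xyz":[0,0,0],"spin":20},{"xyz":[0,0,0],"spin":25},{"xyz":[0,0,0],"spin":30},{"xyz":[0,0,0],"spin":35},{"xyz":[0,0,0],"spin":40},{"xyz":[0,0,0],"spin":45},{"xyz":[0,0,0],"spin":50},{"xyz":[0,0,0],"spin":53},{"xyz":[0,0,0],"spin":55},{"xyz":[0,0,0],"spin":57},{"xyz":[0,0,0],"spin":59}]'
python3 - <<'E'
from h import *
o=ctrl.get_obs();print(o["moment"],o["ft_force"],o["qpos"]);y=Ro.from_rotvec(o["orientation"]).as_matrix()[:,1];print("jaw as cam",-.253+np.pi/2-np.arctan2(y[1],y[0]))
E
```

```text
t: 8.05
ee_pos: [514.4, -45.2, 97.9]
orientation: [2.677, 1.632, 0.004]
ft_force: [2.2, -10.1, -4.3]
width: 48.0
[-1.93396286 -0.64782931  0.17602533] [  2.21384664 -10.09480496  -4.33129447] [-0.10865005  0.45245896  1.95277541 -0.00522032  0.73033435  0.37104455]
jaw as cam 1.79360879230475
```

```bash
python3 -m inch '[{"xyz":[0,0,0],"spin":2},{"xyz":[0,0,0],"spin":4},{"xyz":[0,0,0],"spin":6},{"xyz":[0,0,0],"spin":8},{"xyz":[0,0,0],"spin":8}]'
python3 - <<'E'
from h import *
o=ctrl.get_obs();print(o["moment"],o["ft_force"]);y=Ro.from_rotvec(o["orientation"]).as_matrix()[:,1];print("jaw as cam",-.253+np.pi/2-np.arctan2(y[1],y[0]))
E
```

```text
t: 8.55
ee_pos: [513.5, -46.7, 97.9]
orientation: [2.774, 1.454, -0.001]
ft_force: [-3.5, -8.2, 0.6]
width: 48.9
[-1.25183842  0.53646341  3.63181602] [-3.48517916 -8.20132086  0.59283914]
jaw as cam 1.9231112742283807
```

The moment rose to 3.6 N m, so the fastener is at its stop. I'll back off into the slot's slack, lift straight up and look.

```bash
python3 -m inch '[{"xyz":[0,0,0],"spin":-6},{"xyz":[0,0,0],"spin":-12},{"xyz":[0,0,0],"spin":-15},{"xyz":[0,0,-1],"spin":-15},{"xyz":[0,0,-3],"spin":-15},{"xyz":[0,0,-6],"spin":-15},{"xyz":[0,0,-10],"spin":-15},{"xyz":[0,0,-13],"spin":-15},{"xyz":[0,0,-15],"spin":-15},{"xyz":[0,0,-15],"spin":-15},{"xyz":[0,0,-15],"spin":-15}]'
python3 - <<'E'
from h import *
print(ctrl.get_obs()["ft_force"])
a=ctrl.get_image("side")[130:370,200:440,::-1];b=ctrl.get_image("scene")[80:280,170:430,::-1]
cv2.imwrite("pics/f.png",np.hstack([cv2.resize(a,(390,390),interpolation=cv2.INTER_CUBIC),cv2.resize(b,(400,390),interpolation=cv2.INTER_CUBIC)]))
E
```

```text
t: 9.65
ee_pos: [512.9, -45.4, 248.3]
orientation: [2.561, 1.802, -0.001]
ft_force: [0.0, -0.0, -0.9]
width: 48.4
[ 0.04347863 -0.04862985 -0.91866438]
```

View pics/f.png

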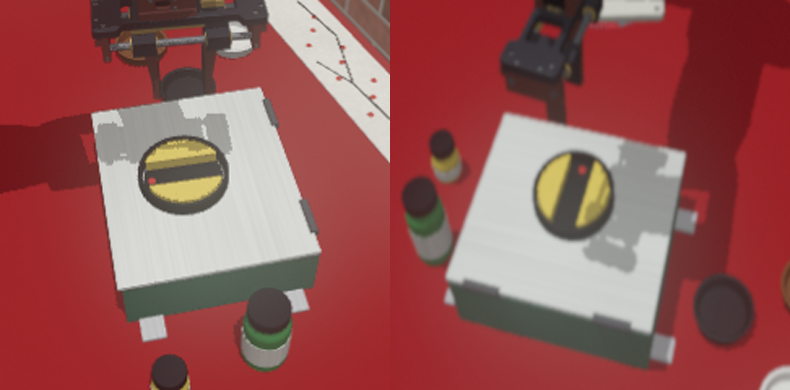

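The lid is flush and the slot runs front to back, with the red dot at the front (side 152,181; scene 582,170). The jars and dish are undisturbed, and the robot is clear at z 248.

```bash
python3 -c "
from workcell import ctrl
print(ctrl.close_job())"
```

```text
the job is handed in; nothing more can be done
None
```

I pushed the lid shut with the fingertips, turned the fastener clockwise to its stop, and handed the job in at about 10 s of the 48 s allowed. The hand-in gives no verdict.

- **Lid:** it met a firm stop at z 88 mm with 47 N on it. In the last pictures it lies flush.
- **Fastener:** I set the two part-open fingertips in the slot and spun them. The moment rose from about 0.15 to 3.6 N m, so it was against its stop. The slot now runs front to back with the red dot at the front. I judged the turn from that moment and the pictures, not from a direct reading of the cam angle.
- **Jars and dish:** both jars and the black dish look upright and undisturbed in the last pictures. I did not measure their positions.
- **Robot:** it ended clear at z 248 mm, with the wrist force reading under 1 N.

No check failed or disagreed. The only mismatch was about 2 mm between the model and the seen slot centre, well inside the slot's 9 mm clearance each side.

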